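# Pin the emergency-light rail to the wall basket

### The arm

A 6-joint arm with a two-finger parallel gripper is mounted at the origin on the work surface. World frame = base frame: x ahead of the robot, y to its left, z up, the work surface at z = 0. Lengths are in m, angles in rad, forces in N, time in s.
With the tool pointing down it reaches from about 0.375 to 0.975 m from the base axis. Payload 3.8 kg.
Tool frame: the origin (TCP) lies on the centre line of the jaws, within the pads' length; the fingertips stand 17 mm ahead of it and the grasp point (between the pads) lies 2 mm behind it (bot.tip_extent is the distance from the TCP to the fingertips, in m); z points along the fingers, y is the line along which they close (so a half turn about z gives the same grasp; the last joint's range is limited). The gripper opens to 85 mm and grips with 20 to 120 N. Pads are 22 mm wide; open, the fingers measure 114 mm over their backs; the gripper's body (76 mm by 85 mm) begins 54 mm behind the grasp point. The pads swing forward as they close: fully open they stand 13 mm farther back than shut.
Start: joints at [-1.263, 0.264, 1.604, -0, 1.274, -0.037], TCP at [0.228, -0.635, 0.248] pointing down, gripper open.
Joint ranges: [-2.63, 2.63], [-0.94, 2.18], [0.31, 2.57], [-1.31, 4.45], [0, 2.66], [-2.55, 2.55]. Speed limits (rad/s): [2.57, 2.57, 3.14, 3.14, 3.14, 3.14].

### API

Orientations are given as a rotation vector (axis times angle).
In Python, from workcell import readout, read_camera, finish_job, bot gives the robot as it stands.
- The arm moves only by the tool jog_arm, never from a script. Its argument "deltas" is one flat list of numbers, 7 for each row, row after row: the shift along the tool's x, y, z in m, then the turn, a rotation vector about the tool's x, y, z in degrees, then the gripper command: -1 is shut, 1 is fully open, values between are in proportion. A call has 1 to 8 rows; each row is the pose to reach, as a shift and turn from the pose commanded when the call began, along the tool's axes at that moment; what a row does not reach only later rows make up. A row lasts 1/10 s, in which the tool goes at most 50 mm and 8.59 degrees, less where a joint would pass 70% of its speed; a pose out of reach is approached as far as the arm can. A call with a gripper value outside its range is refused whole. The fingers move at their own pace and stop on an object; "squeeze" is the grip in N (left out, the last holds). Time passes only in rows, so rows that repeat a pose let the fingers close. It gives the time, the measured TCP pose, the force, the opening and the grip force at its end, in the units of the state.
- readout.read_state(): the state, without advancing time (a new reading comes with each control period).
- read_camera(name): name is "side" or "top"; returns a dict with "color" (480x640x3 uint8, blue, green, red), "fx", "fy", "cx", "cy" (pixels), "origin" and "attitude" of the camera in the world. Camera axes: x right, y down, z forward; pixel columns grow to the right and rows downward; lengths in m; the calibration is good to about 2 mm. A picture is of the moment at which its call begins. There is no depth.
- finish_job(): hands the job in; it is judged then, once.
The state is a dict: "time": time; "q": joint angles; "joint_vel": joint speeds; "joint_torque": joint torques, N m; "tool_pos": TCP position; "tcp_rot": TCP orientation; "wrist_force": force on the tool from outside, world axes, zero at the start; "torque": the same for the moment, N m; "width": opening from 0.0 (shut) to 1.0 (fully open); "grip_force": force on a finger pad.
Only numpy, scipy, OpenCV 4.12 (cv2) and the standard library are available. Lean on these libraries where they do the work, as an engineer would, in place of code of your own. Each camera call takes 0.05 s, during which the arm holds its last target. There are 200 camera calls.

### The job

Slide the clip rail that carries the emergency light fully home, so that its eye lines up between the two fixed eyes at the front of the chrome basket. Then take the longest of the three rods from the grey rack and lower it through all three eyes until its collar lies flat on the top eye, and let go.

Things in the scene. Friction and masses are not known exactly. Their poses are not given: they have to be found in the camera images.
- rail (a joint): Chrome clip rail with a slim white emergency light, sliding level along the basket's robot-facing front. Value: m from home; 0 = home at its stop, its eye between the fixed eyes. Starts 0.045-0.085 out; max 0.09. Homeward is +y of point eye_top. About 2 N friction, stays where left. Its eye: plate 50 x 50 x 8 mm, 24 mm hole, top 30 mm below eye_top.
- rail_knob (a point): Centre of the black upright round knob on the rail, 18 mm in diameter, 45 mm tall, standing on the rail's top (22.5 mm below the point). Pinch it from above to slide the rail. The bar beneath is 24 mm wide; the light beside it is lower than the knob's foot. At home it stands 120 mm from the eyes' axis.
- eye_top (a point): Hole centre at the upper face of the upper fixed eye, 108 mm above the table. z up, y = the way the rail slides home, x into the basket. Both fixed eyes: steel plates 50 x 50 x 6 mm, one 73 mm below the other, upright 24 mm holes. Basket rim: 60 mm behind, 17 mm lower. Bulbs in the basket reach 120 mm, the tiled upstand behind 148 mm above the table.
- rod_grip (a point): Centre of the longest rod's chrome grip (20 mm diameter, 30 tall), 20 mm above the underside of its 36 x 5 mm collar. Shank below: 10 mm diameter, 100 long, tapered tip. Stands tip down, 40 mm deep in a hole of a grey rack 70 x 230 x 46 mm: lift straight up. Two like rods, heads 40 and 55 mm lower, stand 75 mm apart in the same row, in any order. 0.11 kg; z up.

How it is judged:
On the way, in this order (a step that is already met when the one before it is completed fails the run):
1. the rail is home, within 10 mm (value of joint rail below 0.01 m), for 0.2 s.
2. the longest rod is down through the eyes, its collar within 6 mm of the top eye (z of rod_grip in the frame of eye_top between 0.012 and 0.026 m and horizontal distance between rod_grip and eye_top below 0.012 m), for 0.2 s.
At the end, for the whole second after the job is handed in: The rail is within 10 mm of home, and the longest rod stands in all three eyes: its collar within 6 mm of the top eye's upper face, its grip within 12 mm of the eyes' axis and within 10 degrees of upright, released (all of step 2 and value of joint rail below 0.01 m and angle between rod_grip's own z axis and vertical below 0.17 rad); the robot touches nothing.
It also fails if it takes over 56 s, if anything falls off the work surface, if the arm or the gripper's body presses on something with over 40 N, if the wrist force passes 120 N, or if a joint passes its speed limit or range.

## Working session

There is one attempt and no reset: what is moved stays moved. The work goes in short steps, Python scripts to look and compute and a tool call to move; the robot and the scene stay as the last step left them, time stands still between calls to the robot, and variables do not carry over. Pictures are saved under pics/ and viewed, at most 10 in all, crops included, and the job is handed in when it is done.

Besides the shell and the picture viewer there is one more tool, called after ">>>" as name(argument=value, ...), one argument or row to a line, values as JSON. jog_arm: Moves the arm, as the interface text tells. Its arguments: {"type":"object","properties":{"deltas":{"type":"array"},"squeeze":{"type":"number"}},"required":["deltas"]}

```bash
mkdir -p pics; ls
python3 - <<'E'
from workcell import readout, read_camera
import cv2
for n in("top","side"):
    c=read_camera(n); cv2.imwrite(f"pics/{n}0.png",c["color"])
    print(n,c["fx"],c["fy"],c["cx"],c["cy"],c["origin"],c["attitude"])
s=readout.read_state();print(s)
E
```

```text
pics
top 614.1344474830336 614.1344474830336 312.5570359408138 242.0946947373731 [0.32730584 0.10230376 1.32705331] [-2.1387012   2.14121201 -0.17392822]
side 604.4153678779575 604.4153678779575 320.51039543928255 242.14146935840117 [0.40737135 0.8307151  0.75750284] [-0.25298407  2.79579603 -1.28482571]
{'time': 0.1, 'q': array([-1.26289198e+00,  2.64686763e-01,  1.60527004e+00,  3.09916948e-05,
        1.27374238e+00, -3.69128545e-02]), 'joint_vel': array([ 0.00087752, -0.00348157, -0.00191382, -0.00035069,  0.00046896,
       -0.00133106]), 'joint_torque': array([ 1.13760004e-04, -5.16706538e+01, -3.68590558e+01, -1.20260120e-04,
        6.25484376e-03, -3.21457583e-05]), 'tool_pos': array([ 0.22796749, -0.6346438 ,  0.24706288]), 'tcp_rot': array([-3.09295891e+00, -5.38585404e-01,  4.00601643e-04]), 'wrist_force': array([ 0.44383533,  0.40436588, -0.00631064]), 'torque': array([ 0.01997459,  0.01163454, -0.01124968]), 'grip_force': 0.0, 'width': 1.004142790671413}
```

View pics/top0.png

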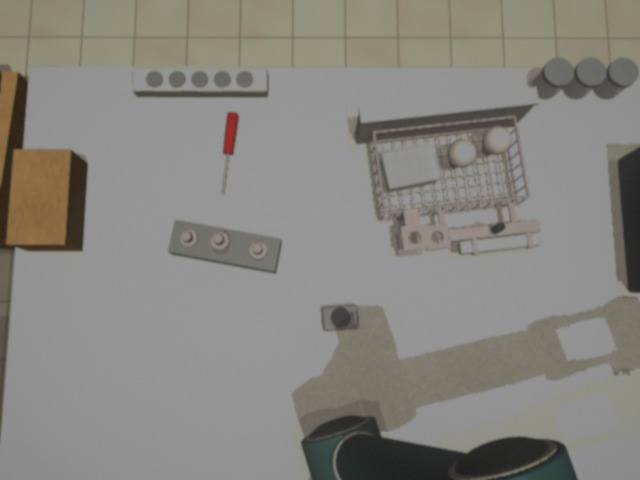

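View pics/side0.png

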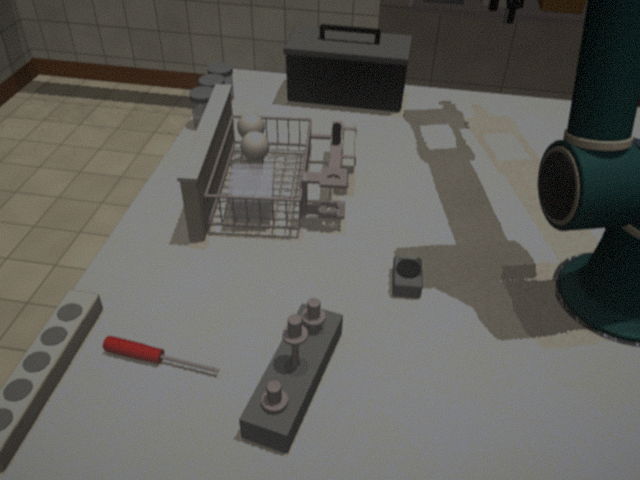

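The top view shows the eyes near (416,237) and (438,237), the knob near (497,228), and the rods at (189,237), (219,240) and (258,250). In the side view the middle rod (294,325) stands highest. I'll zoom in on both views.

Run:
```python
import cv2,numpy as np
t=cv2.imread("pics/top0.png");s=cv2.imread("pics/side0.png")
f=lambda im,x,y,w,h,k:cv2.resize(im[y:y+h,x:x+w],None,fx=k,fy=k,interpolation=cv2.INTER_CUBIC)
a=f(t,390,205,160,60,5)      #800x300
b=f(s,295,115,70,110,5)[:300]      
b=f(s,295,115,80,110,5)       #400x550
g=lambda i:cv2.convertScaleAbs(i,alpha=1.5)
cv2.imwrite("pics/ca.png",g(np.vstack([a,f(t,160,210,160,60,5)])))
c=f(s,230,290,80,110,5)
cv2.imwrite("pics/cb.png",g(np.hstack([b,c])))
```

```text
(no output)
```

View pics/ca.png

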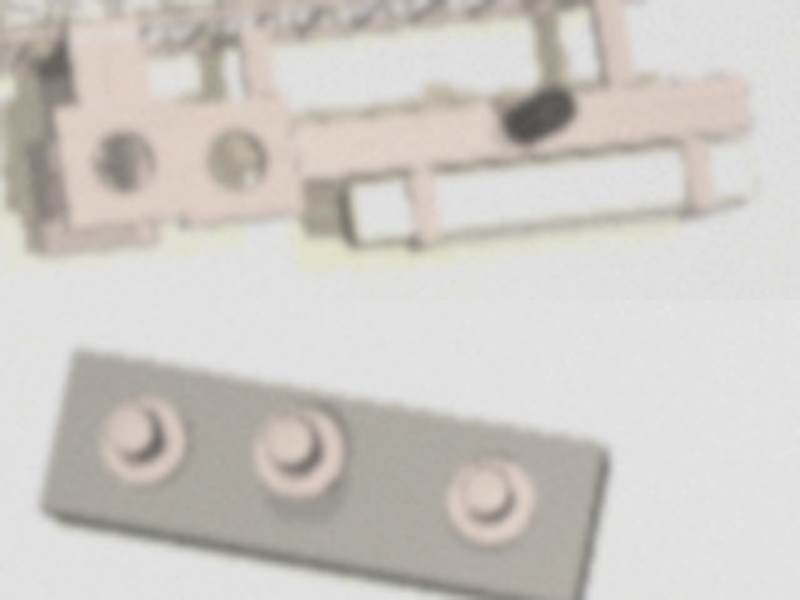

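View pics/cb.png

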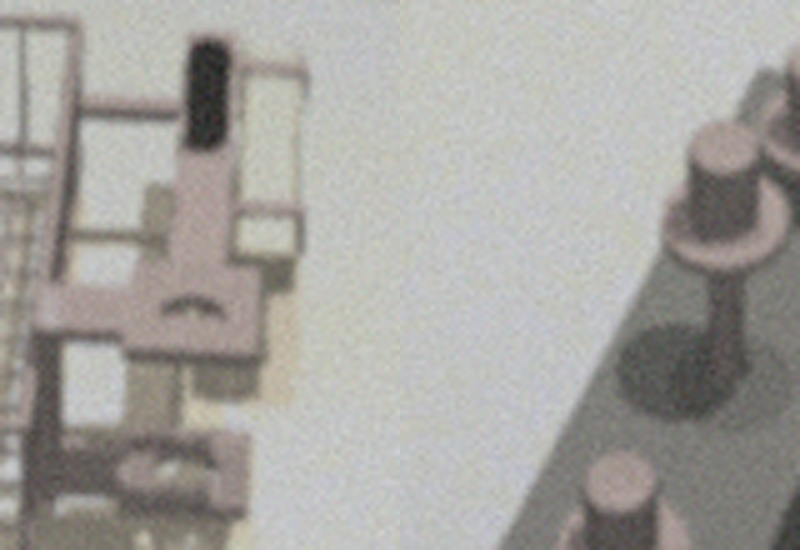

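The top eye hole is at about (415,237) and the rail eye at (437.6,237). The knob is at (498,228) in the top view and (336.6,133.4) in the side view. The long rod's grip is at (218.6,239) in the top view and (295,328) in the side view. Next I'll work out positions from these pixels.

```bash
cat > h.py <<'E'
import numpy as np
from scipy.spatial.transform import Rotation as R
C={"top":(614.134,312.557,242.095,[0.32730584,0.10230376,1.32705331],[-2.1387012,2.14121201,-0.17392822]),
"side":(604.415,320.510,242.141,[0.40737135,0.8307151,0.75750284],[-0.25298407,2.79579603,-1.28482571])}
def ray(n,u,v):
    f,cx,cy,o,a=C[n]; d=R.from_rotvec(a).apply([(u-cx)/f,(v-cy)/f,1]); return np.array(o),d/np.linalg.norm(d)
def plane(n,u,v,z):
    o,d=ray(n,u,v); return o+d*(z-o[2])/d[2]
def tri(p,q):
    A=np.zeros((3,3));b=np.zeros(3);L=[ray("top",*p),ray("side",*q)]
    for o,d in L: M=np.eye(3)-np.outer(d,d);A+=M;b+=M@o
    x=np.linalg.solve(A,b);o,d=L[0];return x,np.linalg.norm(np.cross(x-o,d))*2
E
python3 - <<'E'
from h import *
np.set_printoptions(precision=4,suppress=True)
e=plane("top",415,237,.108);r=plane("top",437.6,237,.078)
print("eye",e,"side@.108",plane("side",333.6,177,.108),tri((415,237),(333.6,177)))
print("raileye",r,"diff",r-e,np.linalg.norm((r-e)[:2]))
k=tri((498,228),(336.6,133.4));print("knob",k)
print("grip top view circ z.141",plane("top",218,238.6,.141),"collar z.111",plane("top",220.4,240,.111))
print("grip tri",tri((218.9,239.1),(295,328)))
d=(k[0]-r)[:2];print("knob-raileye",d,np.linalg.norm(d),"home dir ang",np.degrees(np.arctan2(-d[1],-d[0])))
# rack row direction from other rods and bar edges
print("bar edge dirs",[plane("top",390+a/5,205+b/5,.078) for a,b in((305,120),(740,78),(305,175),(740,130))])
rr=[plane("top",160+a/5,210+b/5,z) for a,b,z in((80,55,.046),(600,145,.046))];print("rack",rr)
E
```

```text
eye [ 0.5331 -0.108   0.108 ] side@.108 [ 0.5321 -0.1048  0.108 ] (array([ 0.533 , -0.1084,  0.1056]), np.float64(0.0009255013337590525))
raileye [ 0.5381 -0.1598  0.078 ] diff [ 0.005  -0.0518 -0.03  ] 0.05208557805998941
knob (array([ 0.5529, -0.2791,  0.0987]), np.float64(0.00041925388640069234))
grip top view circ z.141 [0.5247 0.2835 0.141 ] collar z.111 [0.5269 0.2832 0.111 ]
grip tri (array([0.5265, 0.285 , 0.1194]), np.float64(0.0016081846889710227))
knob-raileye [ 0.0147 -0.1193] 0.12017035822518007 home dir ang 97.05017912820671
bar edge dirs [array([ 0.5549, -0.1881,  0.078 ]), array([ 0.5724, -0.3693,  0.078 ]), array([ 0.5318, -0.1873,  0.078 ]), array([ 0.5505, -0.368 ,  0.078 ])]
rack [array([0.5785, 0.388 , 0.046 ]), array([0.5395, 0.167 , 0.046 ])]
```

```bash
cat > plan.py <<'E'
import sys
from h import *
from workcell import readout
# args: x y z ang(deg of tool y in world) -> deltas in tool frame
def go(x,y,z,ang):
    s=readout.read_state();T=R.from_rotvec(s["tcp_rot"])
    a=np.radians(ang);ty=np.array([np.cos(a),np.sin(a),0]);tz=np.array([0,0,-1.]);W=R.from_matrix(np.c_[np.cross(ty,tz),ty,tz])
    d=T.inv().apply(np.array([x,y,z])-s["tool_pos"]);r=(T.inv()*W).as_rotvec(degrees=True)
    print("t",s["time"],"pos",s["tool_pos"].round(4),"d",d.round(4),"turn",r.round(2),"w",round(s["width"],3),"F",s["wrist_force"].round(1))
go(*map(float,sys.argv[1:]))
E
python3 plan.py 0.5515 -0.2795 0.25 -84
```

```text
t 0.1 pos [ 0.228  -0.6346  0.2471] d [ 0.4245 -0.2249 -0.0024] turn [-1.200e-01  1.000e-02  1.376e+01] w 1.004 F [ 0.4  0.4 -0. ]
```

>>> jog_arm(
  deltas=[0.042,-0.022,-0.002,0,0,3,1,0.084,-0.044,-0.002,0,0,6,1,0.126,-0.066,-0.002,0,0,9,1,0.17,-0.09,-0.002,0,0,13.8,1,0.212,-0.112,-0.002,0,0,13.8,1,0.254,-0.134,-0.002,0,0,13.8,1,0.298,-0.158,-0.002,0,0,13.8,1,0.34,-0.18,-0.002,0,0,13.8,1],
  squeeze=30,
)

```text
time: 0.9
tool_pos: [0.4881, -0.3489, 0.2499]
tcp_rot: [-3.137, -0.163, 0.001]
wrist_force: [0.2, 0.5, -0.5]
width: 1.001
grip_force: 0.0
```

```bash
python3 plan.py 0.5515 -0.2795 0.25 -84
```

```text
t 0.9 pos [ 0.4881 -0.3489  0.2499] d [ 0.0703 -0.0625 -0.0001] turn [-0.03  0.02 -0.05] w 1.001 F [ 0.2  0.5 -0.5]
```

>>> jog_arm(
  deltas=[0.035,-0.031,0,0,0,0,1,0.07,-0.062,0,0,0,0,1,0.07,-0.062,0.03,0,0,0,1,0.07,-0.062,0.06,0,0,0,1,0.07,-0.062,0.06,0,0,0,1,0.07,-0.062,0.06,0,0,0,1],
)

```text
time: 1.5
tool_pos: [0.5498, -0.2817, 0.1895]
tcp_rot: [-3.136, -0.163, 0.003]
wrist_force: [-0.5, -0.5, 1.0]
width: 1.001
grip_force: 0.0
```

```bash
python3 plan.py 0.552 -0.2795 0.105 -84
python3 - <<'E'
from workcell import read_camera
import cv2,numpy as np
f=lambda im,x,y,w,h,k:cv2.resize(im[y:y+h,x:x+w],None,fx=k,fy=k,interpolation=cv2.INTER_CUBIC)
t=read_camera("top")["color"];s=read_camera("side")["color"]
cv2.imwrite("pics/c2.png",cv2.convertScaleAbs(np.hstack([f(t,380,140,200,200,2),f(s,260,40,160,160,2.5)]),alpha=1.5))
E
```

```text
t 1.5 pos [ 0.5498 -0.2817  0.1895] d [ 0.0026 -0.0018  0.0845] turn [-0.09  0.12 -0.05] w 1.001 F [-0.5 -0.5  1. ]
```

View pics/c2.png

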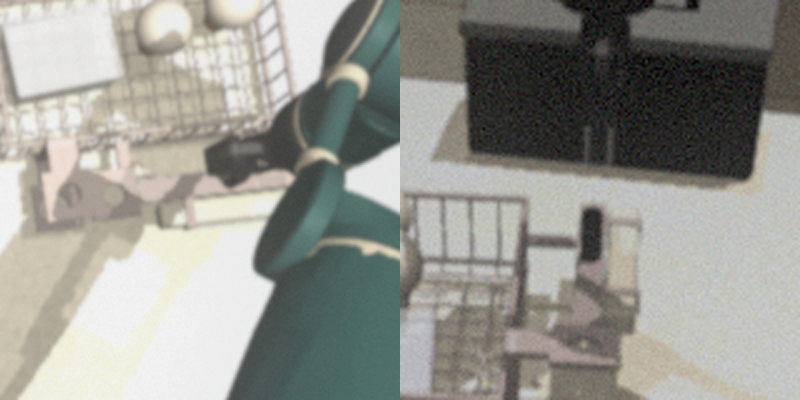

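The crop shows the gripper (side crop, x≈600) hanging over the knob (592,235). I'll go down and pinch it.

>>> jog_arm(
  deltas=[0.003,-0.002,0.02,0,0,0,1,0.003,-0.002,0.045,0,0,0,1,0.003,-0.002,0.065,0,0,0,1,0.003,-0.002,0.084,0,0,0,1,0.003,-0.002,0.084,0,0,0,1,0.003,-0.002,0.084,0,0,0,1],
)

```text
time: 2.2
tool_pos: [0.5539, -0.2805, 0.1079]
tcp_rot: [3.136, 0.162, 0.003]
wrist_force: [1.0, -0.1, 0.1]
width: 0.996
grip_force: 0.0
```

>>> jog_arm(
  deltas=[0,0,0,0,0,0,-1,0,0,0,0,0,0,-1,0,0,0,0,0,0,-1,0,0,0,0,0,0,-1,0,0,0,0,0,0,-1,0,0,0,0,0,0,-1,0,0,0,0,0,0,-1,0,0,0,0,0,0,-1],
)

```text
time: 3.0
tool_pos: [0.5535, -0.2796, 0.1068]
tcp_rot: [-3.137, -0.163, -0.001]
wrist_force: [-1.1, 2.3, 4.8]
width: 0.2
grip_force: 29.5
```

```bash
python3 plan.py 0.552 -0.2795 0.105 -84
```

```text
t 3.0 pos [ 0.5535 -0.2796  0.1068] d [-0.0015 -0.0003  0.0018] turn [-0.   -0.02 -0.04] w 0.2 F [-1.1  2.3  4.8]
```

>>> jog_arm(
  deltas=[0,-0.008,0,0,0,0,-1,0,-0.016,0,0,0,0,-1,0,-0.024,0,0,0,0,-1,0,-0.032,0,0,0,0,-1,0,-0.039,0,0,0,0,-1,0,-0.045,0,0,0,0,-1,0,-0.045,0,0,0,0,-1],
)

```text
time: 3.7
tool_pos: [0.5482, -0.2339, 0.1068]
tcp_rot: [-3.137, -0.164, 0.001]
wrist_force: [-3.2, 0.7, 7.9]
width: 0.204
grip_force: 30.1
```

>>> jog_arm(
  deltas=[0,-0.002,0,0,0,0,-1,0,-0.004,0,0,0,0,-1,0,-0.006,0,0,0,0,-1,0,-0.007,0,0,0,0,-1,0,-0.007,0,0,0,0,-1],
)

```text
time: 4.2
tool_pos: [0.5474, -0.2279, 0.1068]
tcp_rot: [3.137, 0.164, -0.001]
wrist_force: [-2.8, -1.3, 6.1]
width: 0.203
grip_force: 30.1
```

>>> jog_arm(
  deltas=[0,-0.001,0,0,0,0,-1,0,-0.002,0,0,0,0,-1,0,-0.003,0,0,0,0,-1,0,-0.003,0,0,0,0,-1],
)

```text
time: 4.6
tool_pos: [0.5472, -0.225, 0.1068]
tcp_rot: [3.136, 0.164, -0.001]
wrist_force: [-3.7, -2.3, 6.6]
width: 0.201
grip_force: 30.1
```

```bash
python3 plan.py 0.5470 -0.2266 0.105 -84
python3 - <<'E'
from workcell import read_camera
import cv2,numpy as np
f=lambda im,x,y,w,h,k:cv2.resize(im[y:y+h,x:x+w],None,fx=k,fy=k,interpolation=cv2.INTER_CUBIC)
t=read_camera("top")["color"];s=read_camera("side")["color"]
cv2.imwrite("pics/c3.png",cv2.convertScaleAbs(np.hstack([f(t,390,190,80,80,5),f(s,290,130,80,80,5)]),alpha=1.5))
E
```

```text
t 4.6 pos [ 0.5472 -0.225   0.1068] d [-0.0003  0.0016  0.0018] turn [ 0.05  0.03 -0.02] w 0.201 F [-3.7 -2.3  6.6]
```

View pics/c3.png

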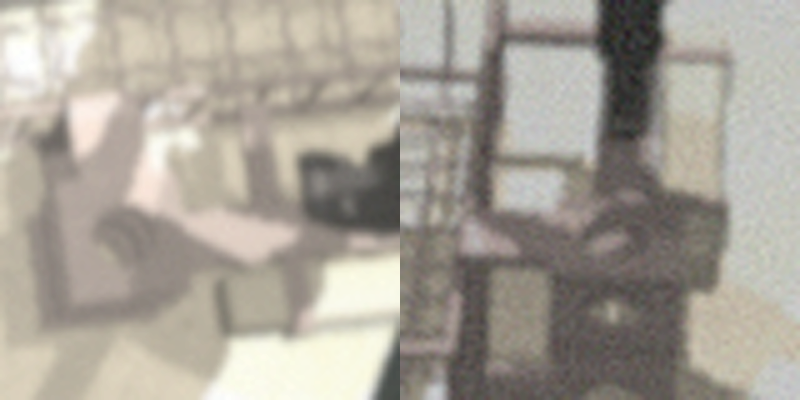

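The rail's eye now sits almost under the top eye (top crop ≈ (125,235)). I'll push on gently until I feel the stop.

>>> jog_arm(
  deltas=[0,-0.001,0,0,0,0,-1,0,-0.002,0,0,0,0,-1,0,-0.003,0,0,0,0,-1,0,-0.003,0,0,0,0,-1],
)

```text
time: 5.1
tool_pos: [0.5471, -0.2249, 0.1069]
tcp_rot: [3.131, 0.165, 0.001]
wrist_force: [-2.6, -11.2, 3.7]
width: 0.2
grip_force: 30.1
```

```bash
python3 plan.py 0.5470 -0.2266 0.105 -84
```

```text
t 5.1 pos [ 0.5471 -0.2249  0.1069] d [-0.0003  0.0017  0.0019] turn [ 0.34 -0.01  0.02] w 0.2 F [ -2.6 -11.2   3.7]
```

The rail is against the stop: the force reached 11 N with no further motion. I'll relax, release and lift.

>>> jog_arm(
  deltas=[0,0.003,0,0,0,0,-1,0,0.003,0,0,0,0,1,0,0.003,0,0,0,0,1,0,0.003,0,0,0,0,1,0,0.003,0,0,0,0,1,0,0.003,-0.03,0,0,0,1,0,0.003,-0.07,0,0,0,1,0,0.003,-0.11,0,0,0,1],
)

```text
time: 5.9
tool_pos: [0.5469, -0.2244, 0.2164]
tcp_rot: [-3.136, -0.164, 0.003]
wrist_force: [1.7, -0.5, 0.2]
width: 0.997
grip_force: 0.0
```

```bash
python3 plan.py 0.526 0.284 0.25 -100
```

```text
t 5.9 pos [ 0.5469 -0.2244  0.2164] d [ 0.032  -0.5079 -0.033 ] turn [-0.06  0.12 15.97] w 0.997 F [ 1.7 -0.5  0.2]
```

>>> jog_arm(
  deltas=[0.003,-0.045,-0.01,0,0,-7,1,0.006,-0.09,-0.02,0,0,-15,1,0.009,-0.135,-0.033,0,0,-23,1,0.012,-0.18,-0.033,0,0,-31,1,0.015,-0.225,-0.033,0,0,-39,1,0.018,-0.27,-0.033,0,0,-47,1,0.02,-0.315,-0.033,0,0,-55,1,0.022,-0.36,-0.033,0,0,-63,1],
)

```text
time: 6.7
tool_pos: [0.5315, 0.1373, 0.2493]
tcp_rot: [2.584, 1.786, 0.0]
wrist_force: [0.6, 0.5, 0.4]
width: 1.001
grip_force: 0.0
```

```bash
python3 plan.py 0.526 0.284 0.22 -10
```

```text
t 6.7 pos [0.5315 0.1373 0.2493] d [ 0.1352 -0.057   0.0293] turn [ 1.00e-02 -1.00e-02 -1.07e+01] w 1.001 F [0.6 0.5 0.4]
```

>>> jog_arm(
  deltas=[0.04,-0.017,0,0,0,-5,1,0.08,-0.034,0,0,0,-10.7,1,0.12,-0.05,0,0,0,-10.7,1,0.135,-0.057,0,0,0,-10.7,1,0.135,-0.057,0.01,0,0,-10.7,1,0.135,-0.057,0.029,0,0,-10.7,1,0.135,-0.057,0.029,0,0,-10.7,1],
)

```text
time: 7.4
tool_pos: [0.5253, 0.2796, 0.2165]
tcp_rot: [-2.412, -2.011, 0.011]
wrist_force: [-0.7, -0.9, -0.4]
width: 0.994
grip_force: 0.0
```

```bash
python3 plan.py 0.526 0.284 0.132 -10
python3 - <<'E'
from workcell import read_camera,bot
print(bot.tip_extent)
import cv2,numpy as np
f=lambda im,x,y,w,h,k:cv2.resize(im[y:y+h,x:x+w],None,fx=k,fy=k,interpolation=cv2.INTER_CUBIC)
t=read_camera("top")["color"];s=read_camera("side")["color"]
cv2.imwrite("pics/c4.png",cv2.convertScaleAbs(np.hstack([f(t,390,190,80,80,5),f(s,220,220,130,130,3.0769)]),alpha=1.5))
E
```

```text
t 7.4 pos [0.5253 0.2796 0.2165] d [0.0048 0.0003 0.0845] turn [-0.29  0.27 -0.37] w 0.994 F [-0.7 -0.9 -0.4]
0.017
```

View pics/c4.png

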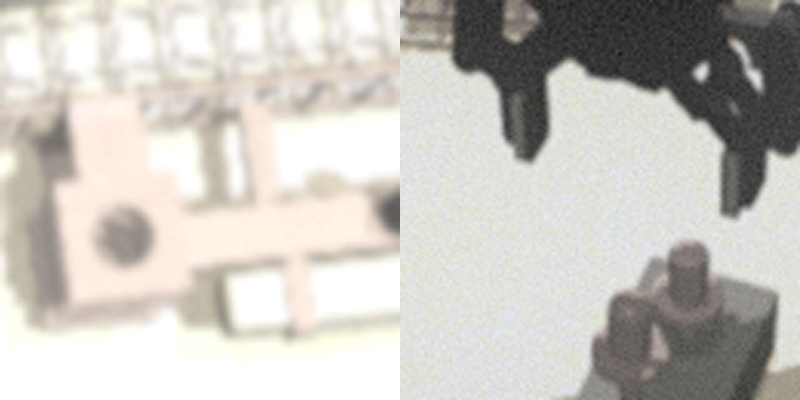

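The rail stayed home: the hole is dark at (415,237.4). The fingers straddle the long rod in the side crop, so I'll descend.

>>> jog_arm(
  deltas=[0.003,0,0.015,0,0,0,1,0.003,0,0.03,0,0,0,1,0.003,0,0.045,0,0,0,1,0.003,0,0.06,0,0,0,1,0.003,0,0.06,0,0,0,1,0.003,0,0.06,0,0,0,1],
)

```text
time: 8.1
tool_pos: [0.5274, 0.2845, 0.1593]
tcp_rot: [-2.412, -2.012, 0.003]
wrist_force: [-0.4, 0.0, 0.1]
width: 1.001
grip_force: 0.0
```

```bash
python3 plan.py 0.526 0.284 0.132 -10
```

```text
t 8.1 pos [0.5274 0.2845 0.1593] d [-0.0007 -0.0012  0.0273] turn [-0.08  0.06 -0.34] w 1.001 F [-0.4  0.   0.1]
```

>>> jog_arm(
  deltas=[-0.001,-0.001,0.013,0,0,0,1,-0.001,-0.001,0.026,0,0,0,1,-0.001,-0.001,0.026,0,0,0,1,-0.001,-0.001,0.026,0,0,0,0,-0.001,-0.001,0.026,0,0,0,-0.3,-0.001,-0.001,0.026,0,0,0,-1,-0.001,-0.001,0.026,0,0,0,-1,-0.001,-0.001,0.026,0,0,0,-1],
  squeeze=40,
)

```text
time: 8.9
tool_pos: [0.5271, 0.2841, 0.1349]
tcp_rot: [2.413, 2.012, 0.001]
wrist_force: [0.1, -0.4, 1.2]
width: 0.218
grip_force: 39.0
```

>>> jog_arm(
  deltas=[0,0,0,0,0,0,-1,0,0,0,0,0,0,-1,0,0,0,0,0,0,-1,0,0,0,0,0,0,-1],
)

```text
time: 9.3
tool_pos: [0.5271, 0.2841, 0.1349]
tcp_rot: [2.413, 2.012, 0.002]
wrist_force: [0.6, -0.4, 4.9]
width: 0.213
grip_force: 39.1
```

>>> jog_arm(
  deltas=[0,0,-0.01,0,0,0,-1,0,0,-0.03,0,0,0,-1,0,0,-0.055,0,0,0,-1,0,0,-0.08,0,0,0,-1,0,0,-0.105,0,0,0,-1,0,0,-0.13,0,0,0,-1,0,0,-0.15,0,0,0,-1,0,0,-0.15,0,0,0,-1],
)

```text
time: 10.1
tool_pos: [0.5283, 0.2847, 0.2882]
tcp_rot: [2.411, 2.011, 0.01]
wrist_force: [1.6, -0.2, -1.0]
width: 0.211
grip_force: 39.4
```

```bash
python3 plan.py 0.534 -0.107 0.285 -10
```

```text
t 10.1 pos [0.5283 0.2847 0.2882] d [-0.3843  0.0759  0.0021] turn [ 0.3  -0.21 -0.34] w 0.211 F [ 1.6 -0.2 -1. ]
```

>>> jog_arm(
  deltas=[-0.02,0.004,0,0,0,0,-1,-0.055,0.011,0,0,0,0,-1,-0.095,0.019,0,0,0,0,-1,-0.135,0.027,0,0,0,0,-1,-0.175,0.035,0,0,0,0,-1,-0.215,0.043,0,0,0,0,-1,-0.255,0.05,0,0,0,0,-1,-0.29,0.057,0,0,0,0,-1],
)

```text
time: 10.9
tool_pos: [0.5295, -0.0135, 0.2824]
tcp_rot: [-2.412, -2.011, 0.003]
wrist_force: [0.9, -0.2, -1.9]
width: 0.219
grip_force: 39.3
```

>>> jog_arm(
  deltas=[-0.035,0.007,0,0,0,0,-1,-0.065,0.013,0,0,0,0,-1,-0.085,0.017,0,0,0,0,-1,-0.094,0.019,0,0,0,0,-1,-0.094,0.019,0,0,0,0,-1,-0.094,0.019,0,0,0,0,-1,-0.094,0.019,0,0,0,0,-1],
)

```text
time: 11.6
tool_pos: [0.5324, -0.1063, 0.2839]
tcp_rot: [-2.411, -2.013, 0.0]
wrist_force: [-0.5, 0.4, -1.4]
width: 0.213
grip_force: 39.3
```

```bash
python3 plan.py 0.534 -0.107 0.265 -10
python3 - <<'E'
from workcell import read_camera,bot
import cv2,numpy as np
f=lambda im,x,y,w,h,k:cv2.resize(im[y:y+h,x:x+w],None,fx=k,fy=k,interpolation=cv2.INTER_CUBIC)
s=read_camera("side")["color"]
cv2.imwrite("pics/c5.png",cv2.convertScaleAbs(f(s,270,40,120,170,3.5),alpha=1.5))
E
```

```text
t 11.6 pos [ 0.5324 -0.1063  0.2839] d [-0.0004  0.0017  0.0189] turn [-0.04 -0.03 -0.28] w 0.213 F [-0.5  0.4 -1.4]
```

View pics/c5.png

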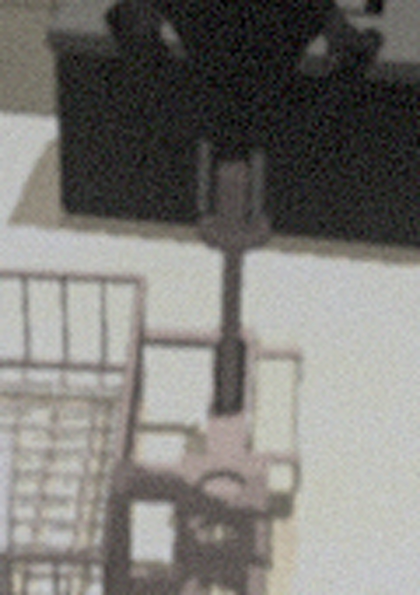

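The side crop shows the rod hanging upright with its collar at about (236,230), which is full-image (337.4,105.7). The eye is below it at crop (222,482). A numeric check of the alignment in the side view comes next.

Run:
```python
from h import *
def proj(n,p):
    f,cx,cy,o,a=C[n];c=R.from_rotvec(a).inv().apply(np.array(p)-o);return (f*c[0]/c[2]+cx).round(1),(f*c[1]/c[2]+cy).round(1)
for x,y in((.5324,-.1063),(.534,-.106),(.533,-.108)):
    print([proj("side",(x,y,z)) for z in(.255,.155,.108)])
```

```text
[(np.float64(336.4), np.float64(106.0)), (np.float64(334.4), np.float64(155.3)), (np.float64(333.6), np.float64(176.5))]
[(np.float64(335.4), np.float64(106.0)), (np.float64(333.5), np.float64(155.3)), (np.float64(332.7), np.float64(176.5))]
[(np.float64(336.2), np.float64(105.5)), (np.float64(334.2), np.float64(154.8)), (np.float64(333.4), np.float64(176.0))]
```

>>> jog_arm(
  deltas=[0,0.001,0.01,0,0,0,-1,0,0.001,0.025,0,0,0,-1,0,0.001,0.04,0,0,0,-1,0,0.001,0.055,0,0,0,-1,0,0.001,0.07,0,0,0,-1,0,0.001,0.07,0,0,0,-1,0,0.001,0.07,0,0,0,-1],
)

```text
time: 12.35
tool_pos: [0.5331, -0.1076, 0.2134]
tcp_rot: [-2.412, -2.011, 0.001]
wrist_force: [0.1, -1.0, -0.4]
width: 0.214
grip_force: 39.3
```

```bash
python3 plan.py 0.5335 -0.107 0.137 -10
```

```text
t 12.35 pos [ 0.5331 -0.1076  0.2134] d [0.0007 0.0004 0.0764] turn [-0.09 -0.01 -0.35] w 0.214 F [ 0.1 -1.  -0.4]
```

>>> jog_arm(
  deltas=[0.0005,0,0.01,0,0,0,-1,0.0005,0,0.02,0,0,0,-1,0.0005,0,0.03,0,0,0,-1,0.0005,0,0.04,0,0,0,-1,0.0005,0,0.05,0,0,0,-1,0.0005,0,0.06,0,0,0,-1,0.0005,0,0.068,0,0,0,-1,0.0005,0,0.068,0,0,0,-1],
)

```text
time: 13.15
tool_pos: [0.5325, -0.1069, 0.1445]
tcp_rot: [-2.411, -2.011, 0.003]
wrist_force: [-0.2, -0.1, -1.6]
width: 0.213
grip_force: 39.3
```

>>> jog_arm(
  deltas=[0,0,0.002,0,0,0,-1,0,0,0.004,0,0,0,-1,0,0,0.006,0,0,0,-1,0,0,0.007,0,0,0,-1,0,0,0.007,0,0,0,-1],
)

```text
time: 13.65
tool_pos: [0.5336, -0.1071, 0.1393]
tcp_rot: [-2.413, -2.012, 0.0]
wrist_force: [0.4, 1.0, -2.6]
width: 0.217
grip_force: 39.3
```

>>> jog_arm(
  deltas=[0,0,0.001,0,0,0,-1,0,0,0.002,0,0,0,-1,0,0,0.003,0,0,0,-1,0,0,0.003,0,0,0,-1],
)

```text
time: 14.05
tool_pos: [0.5337, -0.1072, 0.137]
tcp_rot: [2.413, 2.012, 0.0]
wrist_force: [-2.0, 0.3, 4.5]
width: 0.217
grip_force: 39.7
```

>>> jog_arm(
  deltas=[0,0,0,0,0,0,-1],
)

```text
time: 14.15
tool_pos: [0.5337, -0.1072, 0.137]
tcp_rot: [2.412, 2.012, 0.0]
wrist_force: [-2.7, 1.1, 4.4]
width: 0.221
grip_force: 39.8
```

The collar has touched at the predicted height, with force rising. I'll release and lift away.

>>> jog_arm(
  deltas=[0,0,0,0,0,0,-0.4,0,0,0,0,0,0,0,0,0,0,0,0,0,1,0,0,0,0,0,0,1,0,0,0,0,0,0,1,0,0,-0.02,0,0,0,1,0,0,-0.06,0,0,0,1,0,0,-0.1,0,0,0,1],
)

```text
time: 14.95
tool_pos: [0.5327, -0.1069, 0.2362]
tcp_rot: [-2.411, -2.011, 0.003]
wrist_force: [1.7, -0.9, 0.1]
width: 0.997
grip_force: 0.0
```

>>> jog_arm(
  deltas=[-0.04,0,-0.03,0,0,0,1,-0.08,0,-0.06,0,0,0,1,-0.12,0,-0.06,0,0,0,1,-0.16,0,-0.06,0,0,0,1,-0.2,0,-0.06,0,0,0,1,-0.2,0,-0.06,0,0,0,1,-0.2,0,-0.06,0,0,0,1],
)

```text
time: 15.65
tool_pos: [0.4973, -0.3045, 0.2959]
tcp_rot: [-2.414, -2.009, -0.001]
wrist_force: [0.6, -1.0, -0.6]
width: 1.0
grip_force: 0.0
```

Run:
```python
from workcell import read_camera
import cv2,numpy as np
f=lambda im,x,y,w,h,k:cv2.resize(im[y:y+h,x:x+w],None,fx=k,fy=k,interpolation=cv2.INTER_CUBIC)
t=read_camera("top")["color"];s=read_camera("side")["color"]
cv2.imwrite("pics/c6.png",cv2.convertScaleAbs(np.hstack([f(t,390,190,80,110,5),f(s,290,120,80,110,5)]),alpha=1.5))
```

```text
(no output)
```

View pics/c6.png

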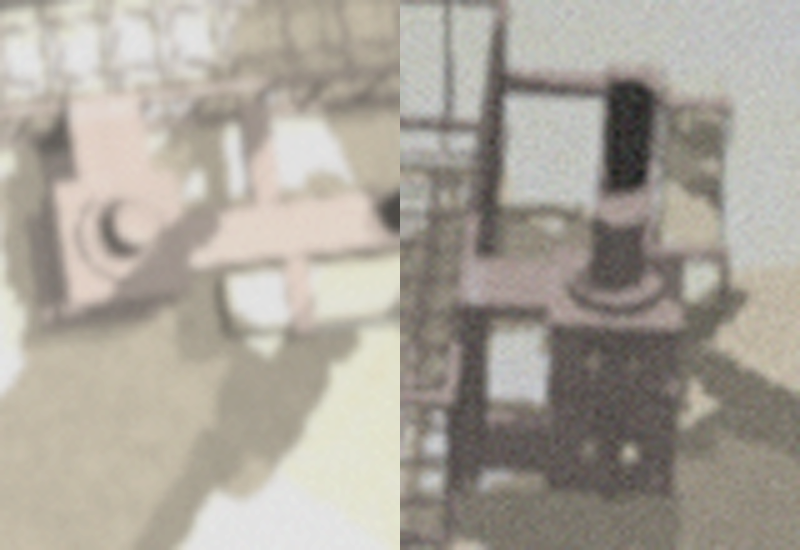

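The rod's collar lies flat on the top eye: its centre is at (125,235) in the top crop and (617,290) in the side crop. The rod is upright, the rail is home and the gripper is clear.

```bash
python3 -c "
from workcell import finish_job
print(finish_job())"
```

```text
the job is handed in; nothing more can be done
None
```

The rail is home at its stop, and the longest rod stands released through the eyes with its collar flat on the top eye; I handed the job in at about 16 s, and no verdict was shown.

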